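# Set a depth-stop rod level with a setting pin

## Robot

A 6-joint arm with a two-finger parallel gripper is mounted at the origin on a cart in front of the work surface, level with it; the furniture and walls round the work are solid. World frame = base frame: x ahead of the robot, y to its left, z up, the work surface at z = 0. Lengths are in m, angles in rad, forces in N, time in s.
With the tool pointing down it reaches from about 0.3 to 0.775 m from the base axis. Payload 14.6 kg.
Tool frame: the origin (TCP) lies on the centre line of the jaws, within the pads' length; the fingertips stand 22 mm ahead of it and the grasp point (between the pads) lies 3 mm ahead of it; z points along the fingers, y is the line along which they close (so a half turn about z gives the same grasp; the last joint's range is limited). The gripper opens to 85 mm and grips with 20 to 120 N. Pads are 22 mm wide; open, the fingers measure 114 mm over their backs; the gripper's body (76 mm by 85 mm) begins 54 mm behind the grasp point. The pads swing forward as they close: fully open they stand 13 mm farther back than shut.
Start: joints at [1.276, 0.3, 1.521, -0, 1.321, -0.067], TCP at [0.124, 0.536, 0.253] pointing down, gripper open.
Joint ranges: [-3.03, 3.03], [-0.79, 2.21], [0.23, 2.52], [-1.04, 4.18], [0, 3.07], [-2.55, 2.55]. Speed limits (rad/s): [2.22, 2.22, 2.57, 3.14, 3.14, 3.14].

## Interface

Orientations are given as a rotation vector (axis times angle).
In Python, from plant import robot, get_image, camera_model, finder gives the robot as it stands.
- The arm moves only by the shell command python3 -m crank 'ROWS' [FORCE]. ROWS is JSON, a list of rows, each a list of 3 entries, a list of its own where there are three numbers: the shift along the tool's x, y, z in mm, then the turn, a rotation vector about the tool's x, y, z in degrees, then the closure, from 0 (fully open) to 1 (shut). A call has 1 to 8 rows; each row is the pose to reach, as a shift and turn from the pose commanded when the call began, along the tool's axes at that moment; what a row does not reach only later rows make up. A row lasts 1/10 s, in which the tool goes at most 50 mm and 8.59 degrees, less where a joint would pass 70% of its speed; a pose out of reach is approached as far as the arm can. A call with a gripper value outside its range is refused whole. The fingers move at their own pace and stop on an object; FORCE is the grip in N (left out, the last holds). Time passes only in rows, so rows that repeat a pose let the fingers close. It gives the time, the measured TCP pose, the force, the opening and the grip force at its end, in the units of the state.
- robot.get_obs(): the state, without advancing time (a new reading comes with each control period).
- get_image(name): name is "scene" or "top"; returns the picture (480x640x3 uint8, blue, green, red); there is no depth.
- camera_model(name): a dict with "fx", "fy", "cx", "cy" (pixels), "k1" (the pictures are not rectified: a ray, as slopes to the right and down, at radius r is drawn at 1 + k1 r^2 times it, then the intrinsics apply), "eye" and "attitude" of the camera in the world. Camera axes: x right, y up, looking along -z (the intrinsics and any distortion apply to the point x, -y, -z); pixel columns grow to the right and rows downward; lengths in m; the calibration is good to about 2 mm. A picture is of the moment at which its call begins. camera_model takes no time and is no camera call.
- robot.hand_in(): hands the job in; it is judged then, once.
Trained networks look in the newest picture that a camera, given by its name, has taken for a name from the list of things; names that differ only in an ending like _2 or _b are one class to them, and where a whole thing is asked for, a point or a joint stands for the part that bears it (a point fixed in the world has none). Each returns a list of dicts, best first, with "score" (0 to 1); they miss things now and then, are a little off and sometimes report something else, mostly with a low value. They report only what shows in the picture. A call takes as long as a camera call. They do not tell look-alikes from the thing itself.
- finder.look_for(label, camera): "extent" ([centre column, centre row, width, height] in pixels, round what is visible of it).
- finder.regions_of(label, camera): "pixels" (480x640 bool, what is visible of it) and "extent" ([centre column, centre row, width, height] in pixels, round what is visible of it).
- finder.place_of(label, camera): "xy" ([column, row] in pixels: a listed point, or the origin of a listed thing).
The state is a dict: "time": time; "joints": joint angles; "qvel": joint speeds; "joint_efforts": joint torques, N m; "tool_pos": TCP position; "tcp_rot": TCP orientation; "contact_force": force on the tool from outside, world axes, zero at the start; "ft_torque": the same for the moment, N m; "opening": finger opening in m; "grip_force": force on a finger pad.
Only numpy, scipy, OpenCV 4.12 (cv2) and the standard library are available. Lean on these libraries where they do the work, as an engineer would, in place of code of your own. Each camera call takes 0.05 s, during which the arm holds its last target. There are 200 camera calls.

## Task

Take the taller of the two setting pins out of the wooden rest, stand it fully home in the empty bore of the metal guide block and let go of it. Then draw the headed stop rod straight up, only partway out of its bore, until the top of its head is level with the top of the pin, and finish while still holding it there, so that I can tighten the lock screw. Never pull the rod right out, do not drag, tip or lift the block, and leave the short pin in the rest.

Things in the scene. Friction and masses are not known exactly. Their poses are not given: they have to be found in the camera images.
- guide_block: Bare aluminium block, 70 (x) x 160 (y) x 65 (z) mm, 2 kg, standing loose on the table, its long side along its own y; a brass-knobbed lock screw (already slack, it does not hold the rod) sticks out 18 mm from its -x face beside the rod bore, 45 mm up. Origin at the centre of its underside, z up. Two blind bores, 55 mm deep (floor 10 mm above the underside), open at the top, 100 mm apart: rod bore at y = -50 mm, empty socket at y = +50 mm.
- rod_bore (a point): Centre of the mouth of the rod bore in the block's top face; bore 17 mm wide, 55 mm deep, straight down the block's z.
- socket (a point): Centre of the mouth of the empty bore in the block's top face, 20 mm wide with a 2 mm chamfer, 55 mm deep. The tall pin stands 68 mm proud of the block's top when fully home.
- stop_rod: Steel stop rod, loose, 95 mm long, 0.15 kg, upright in the rod bore: stem 16 mm in diameter and 75 mm long, then a round head 26 mm in diameter and 20 mm tall. Origin at the centre of its foot, z along the rod towards the head. At the start it rests on the bore's floor, and its head's top is 40 mm above the block's top (20 mm of bare stem under the head). It drops back when let go. Level with the seated tall pin = drawn up 28 mm.
- rod_head (a point): Centre of the stop rod's head, 10 mm below its top and 85 mm above its foot; z along the rod.
- tall_pin: Taller setting pin: plain loose steel cylinder, 18 mm in diameter, 123 mm long, 0.12 kg, chamfered foot. Origin at the centre of its foot, z up along the pin.
- tall_pin_centre (a point): Middle of the tall pin, 61.5 mm from either end; z along the pin. At the start the pin stands upright in the rest, 93 mm proud of the rest's top.
- short_pin_centre (a point): Middle of the short setting pin: same as the tall one but 103 mm long; stands in the other bore of the rest, 73 mm proud. Not to be used.
- pin_rest: Wooden rest fixed to the table, 60 (x) x 130 (y) x 40 (z) mm, origin at the centre of its underside; two bores 20 mm wide, 30 mm deep, at y = -35 and +35 mm of its own frame, one pin in each (either way round). The rest and the block may have changed sides.
Things that resemble listed ones, but are neither listed nor needed, are in the scene too. What is shaped like the guide_block but green is not meant. What is shaped like the tall_pin but red is not meant.

How it is judged:
By the outcome, as a careful person would: the job done as asked, in the order asked, and still so for the second after the job is handed in, while the arm keeps its last pose, push and grip.
It also fails if it takes over 48 s, if anything falls off the work surface, if the arm or the gripper's body presses on something with over 40 N, if the wrist force passes 120 N, or if a joint passes its speed limit or range.

## Working session

There is one attempt and no reset: what is moved stays moved. The work goes in short steps, Python scripts to look and compute and a shell command to move; the robot and the scene stay as the last step left them, time stands still between calls to the robot, and variables do not carry over. Pictures are saved under pics/ and viewed, at most 10 in all, crops included, and the job is handed in when it is done.

```bash
mkdir -p pics; ls; python3 - <<'E'
from plant import robot,get_image,camera_model,finder
import cv2
for n in("scene","top"):
    cv2.imwrite(f"pics/{n}0.png",get_image(n)); print(n,camera_model(n))
    for l in("guide_block","tall_pin","stop_rod","pin_rest"):
        print(l,[(round(d["score"],2),[round(float(v)) for v in d["extent"]]) for d in finder.look_for(l,n)][:5])
    for l in("socket","rod_bore","rod_head","tall_pin_centre","short_pin_centre","tall_pin","pin_rest","guide_block"):
        print(l,[(round(d["score"],2),[round(float(v),1) for v in d["xy"]]) for d in finder.place_of(l,n)][:5])
print(robot.get_obs())
E
```

```text
pics
scene {'fx': 580.9304665498764, 'fy': 580.9304665498764, 'cx': 324.6889629161427, 'cy': 237.68898922569863, 'k1': -0.09972364083208907, 'eye': array([ 1.56671518, -0.11012673,  0.89718716]), 'attitude': array([0.76602383, 0.65372424, 1.29745347])}
guide_block [(0.97, [396, 260, 73, 48]), (0.71, [444, 222, 69, 49])]
tall_pin [(0.62, [183, 278, 17, 34]), (0.56, [199, 253, 12, 38]), (0.36, [397, 259, 77, 49])]
stop_rod [(0.53, [377, 246, 13, 17])]
pin_rest [(0.69, [216, 271, 59, 33])]
socket [(0.92, [429.8, 214.0]), (0.67, [418.6, 245.8])]
rod_bore [(0.94, [377.9, 252.3]), (0.61, [459.5, 204.5])]
rod_head [(0.66, [375.5, 240.8])]
tall_pin_centre [(0.73, [185.1, 286.6]), (0.65, [375.6, 249.4]), (0.49, [195.8, 257.0])]
short_pin_centre [(0.72, [229.8, 258.5]), (0.21, [398.3, 268.2]), (0.16, [203.1, 272.9])]
tall_pin [(0.54, [203.8, 272.5])]
pin_rest [(0.76, [216.5, 277.0]), (0.17, [228.4, 258.4])]
guide_block [(0.56, [395.4, 268.7]), (0.55, [444.7, 230.0])]
top {'fx': 476.46727655039825, 'fy': 476.46727655039825, 'cx': 319.20988635660854, 'cy': 237.7280835783705, 'k1': -0.04314644437
[... 697 characters left out ...]
[256.3, 222.3])]
{'time': 1.3, 'joints': array([ 1.27637902e+00,  2.99890416e-01,  1.52101088e+00, -2.90056203e-05,
        1.32074019e+00, -6.65796078e-02]), 'qvel': array([-0.00061237,  0.00011186,  0.00141445, -0.0011959 ,  0.00188539,
        0.00028575]), 'joint_efforts': array([ 1.32972575e-03, -5.43374383e+01, -3.61964786e+01, -1.65837656e-05,
        8.62263023e-04, -1.51114108e-05]), 'tool_pos': array([0.12422071, 0.53576464, 0.25328123]), 'tcp_rot': array([ 3.57099697e-01,  3.12121220e+00, -8.33769941e-05]), 'contact_force': array([-0.17664001, -0.36260759, -0.08619108]), 'ft_torque': array([ 0.0117169 , -0.02685991,  0.00020004]), 'grip_force': 0.0, 'opening': 0.08555333936523427}
```

View pics.

```bash
python3 - <<'E'
import cv2,numpy as np
s=cv2.imread("pics/scene0.png");t=cv2.imread("pics/top0.png")
a=cv2.resize(s[180:320,150:500],(800,320),interpolation=cv2.INTER_CUBIC)
b=cv2.resize(t[180:320,140:490],(800,320),interpolation=cv2.INTER_CUBIC)
cv2.imwrite("pics/both.png",cv2.resize(np.vstack([a,b]),(750,600)))
E
```

```text
(no output)
```

View pics/both.png

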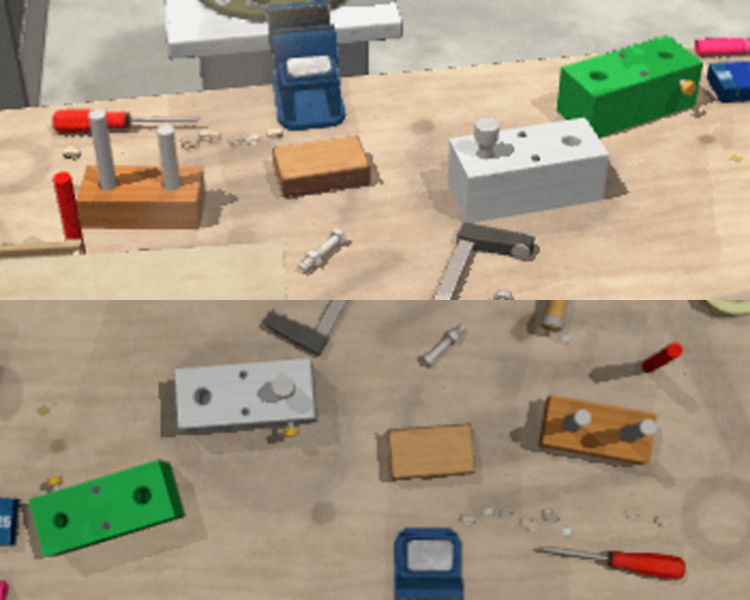

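View pics/scene0.png

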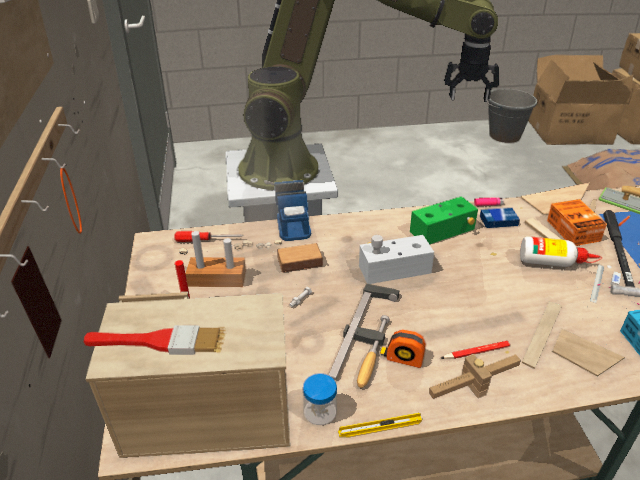

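```bash
cat > h.py <<'E'
import numpy as np,cv2
from scipy.spatial.transform import Rotation as R
from plant import camera_model
def ray(n,p):
    c=camera_model(n);K=np.array([[c['fx'],0,c['cx']],[0,c['fy'],c['cy']],[0,0,1.]])
    u=cv2.undistortPoints(np.array([[p]],float),K,np.array([c['k1'],0,0,0,0]))[0,0]
    return c['eye'],R.from_rotvec(c['attitude']).apply([u[0],-u[1],-1])
def plane(n,p,z):
    e,d=ray(n,p); return e+d*(z-e[2])/d[2]
def proj(n,P):
    c=camera_model(n);K=np.array([[c['fx'],0,c['cx']],[0,c['fy'],c['cy']],[0,0,1.]])
    q=R.from_rotvec(c['attitude']).inv().apply(np.atleast_2d(P)-c['eye'])*[1,-1,-1]
    return cv2.projectPoints(q,np.zeros(3),np.zeros(3),K,np.array([c['k1'],0,0,0,0]))[0][:,0]
def tri(ps):
    A=0;b=0
    for n,p in ps.items():
        e,d=ray(n,p);d=d/np.linalg.norm(d);M=np.eye(3)-np.outer(d,d);A=A+M;b=b+M@e
    return np.linalg.solve(A,b)
E
python3 - <<'E'
from h import *
np.set_printoptions(precision=4,suppress=True)
D={'socket':((418.6,245.8),(234.3,225.2),.065),'rodhead':((375.5,240.8),(272.3,222.5),.095),'tall':((195.8,257),(436.7,241.3),.0715),'short':((229.8,258.5),(408.2,238),.0615),'rest':((216.5,277),(419.4,239.7),0),'block':((395.4,268.7),(256.3,222.3),0)}
for k,(s,t,z) in D.items():
    print(k,tri({'scene':s,'top':t}),plane('scene',s,z),plane('top',t,z))
print(plane('top',(447.8,206.6),.06),plane('scene',(286,297),.1))
E
python3 - <<'E'
import cv2,numpy as np
t=cv2.imread("pics/top0.png")
a=cv2.resize(t[200:250,220:300],(800,500),interpolation=cv2.INTER_CUBIC)
b=cv2.resize(t[215:265,380:460],(800,500),interpolation=cv2.INTER_CUBIC)
cv2.imwrite("pics/c1.png",cv2.resize(np.vstack([a,b]),(480,600)))
cv2.imwrite("pics/c2.png",t)
E
```

```text
socket [0.5276 0.2817 0.0619] [0.5313 0.282  0.065 ] [0.5268 0.2794 0.065 ]
rodhead [0.5305 0.1784 0.0922] [0.534  0.1754 0.095 ] [0.5305 0.1801 0.095 ]
tall [ 0.4889 -0.2339  0.0649] [ 0.4964 -0.236   0.0715] [ 0.4885 -0.2292  0.0715]
short [ 0.4976 -0.1599  0.0582] [ 0.5019 -0.1594  0.0615] [ 0.4972 -0.1597  0.0615]
rest [ 0.498  -0.1974  0.0075] [ 0.4894 -0.1968 -0.    ] [ 0.4986 -0.2004  0.    ]
block [0.5408 0.2293 0.0102] [0.529  0.2309 0.    ] [0.5425 0.2331 0.    ]
[ 0.5782 -0.2617  0.06  ] [ 0.6952 -0.0486  0.1   ]
```

View pics/c1.png

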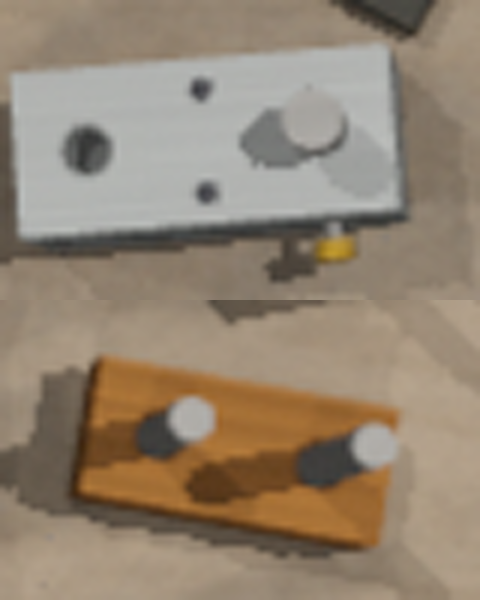

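View pics/c2.png

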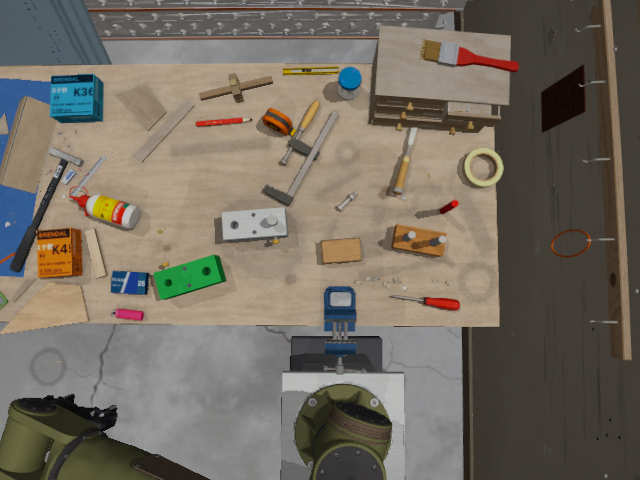

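The tall pin is the longer grey one in the rest (scene 197,247, top 442,239). It could be confused with the short pin (229,255) and the red one (182,278). The aluminium block is at scene (396,260) and the green look-alike at (444,222). The crop confirms both choices.

```bash
cat >> h.py <<'E'
def step(target,jaw_deg):
    """shift(mm)/turn(deg) in tool axes from present pose to TCP target, tool down, jaw line at jaw_deg from world x"""
    from plant import robot
    o=robot.get_obs();Rt=R.from_rotvec(o['tcp_rot'])
    best=None
    for a in(jaw_deg,jaw_deg+180):
        a=np.radians(a);y=np.array([np.cos(a),np.sin(a),0]);z=np.array([0,0,-1.])
        G=R.from_matrix(np.c_[np.cross(y,z),y,z]);r=(Rt.inv()*G).as_rotvec(degrees=True)
        if best is None or np.linalg.norm(r)<np.linalg.norm(best):best=r
    print('shift',Rt.inv().apply(np.array(target)-o['tool_pos']).round(1 if 0 else 4)*1000,'turn',best.round(1),'t',o['time'],o['tool_pos'].round(4),'j',o['joints'].round(2))
E
python3 - <<'E'
from h import *
np.set_printoptions(precision=4,suppress=True)
T=lambda x,y:(220+x/6-.45,200+y/6-.45)
S=lambda x,y:(380+x/6-.45,215+y/6-.45)
print('socket',plane('top',T(87,149),.065))
print('rodtop',plane('top',T(313,121),.105))
print('blk',[plane('top',T(*p),.065)[:2] for p in((12,72),(388,44),(403,208),(20,238))])
print('tall',plane('top',S(374,446),.133),'scene',plane('scene',(195.7,233.6),.133))
print('short',plane('top',S(191,418),.113))
print('rest',[plane('top',S(*p),.04)[:2] for p in((98,357),(398,410),(376,548),(78,492))])
step([.489,-.229,.25],-20)
E
```

```text
socket [0.5289 0.2801 0.065 ]
rodtop [0.5361 0.1805 0.105 ]
blk [array([0.5615, 0.3127]), array([0.5742, 0.1538]), array([0.5047, 0.1465]), array([0.4911, 0.3075])]
tall [ 0.371  -0.2251  0.133 ] scene [ 0.4908 -0.2281  0.133 ]
short [ 0.3815 -0.157   0.113 ]
rest [array([ 0.4068, -0.1312]), array([ 0.385 , -0.2586]), array([ 0.3268, -0.2484]), array([ 0.3497, -0.1223])]
shift [-528.1 -662.6    3.3] turn [ -0.   -0.  -83.1] t 1.3 [0.1242 0.5358 0.2533] j [ 1.28  0.3   1.52 -0.    1.32 -0.07]
```

```bash
R='x'; python3 -m crank '[[[-528,-663,3],[0,0,97],0.3],[[-528,-663,3],[0,0,97],0.3],[[-528,-663,3],[0,0,97],0.3],[[-528,-663,3],[0,0,97],0.3],[[-528,-663,3],[0,0,97],0.3],[[-528,-663,3],[0,0,97],0.3],[[-528,-663,3],[0,0,97],0.3],[[-528,-663,3],[0,0,97],0.3]]' 30
python3 - <<'E'
from h import *
np.set_printoptions(precision=4,suppress=True)
S=lambda x,y:(380+x/6-.45,215+(y-300)/6-.45)
print('tall',plane('top',S(374,446),.133),'scene',plane('scene',(195.7,233.6),.133))
print('short',plane('top',S(191,418),.113))
print('rest',[plane('top',S(*p),.04)[:2] for p in((98,357),(398,410),(376,548),(78,492))])
step([.491,-.228,.22],-20)
E
```

```text
time: 2.1
tool_pos: [0.2965, 0.1729, 0.2522]
tcp_rot: [2.063, 2.368, 0.002]
contact_force: [2.0, 0.6, -0.9]
opening: 0.0598
grip_force: 0.0
tall [ 0.489  -0.2269  0.133 ] scene [ 0.4908 -0.2281  0.133 ]
short [ 0.5017 -0.1582  0.113 ]
rest [array([ 0.5351, -0.1322]), array([ 0.513 , -0.2608]), array([ 0.4538, -0.2503]), array([ 0.477 , -0.1231])]
shift [-423.7  137.7   32.2] turn [ 0.1 -0.  27.9] t 2.1 [0.2965 0.1729 0.2522] j [ 0.42 -0.18  2.04 -0.    1.29  0.28]
```

```bash
python3 -m crank '[[[-424,138,52],[0,0,28],0.3],[[-424,138,52],[0,0,28],0.3],[[-424,138,52],[0,0,28],0.3],[[-424,138,52],[0,0,28],0.3],[[-424,138,52],[0,0,28],0.3],[[-424,138,52],[0,0,28],0.3],[[-424,138,52],[0,0,28],0.3],[[-424,138,52],[0,0,28],0.3]]'
python3 -m crank '[[[0,0,0],[0,0,0],0.3]]'
python3 - <<'E'
from h import *
step([.490,-.2275,.2],-20)
E
```

```text
time: 2.9
tool_pos: [0.4724, -0.1839, 0.2053]
tcp_rot: [2.571, 1.806, 0.0]
contact_force: [0.5, 0.3, 0.1]
opening: 0.0599
grip_force: 0.0
time: 3.0
tool_pos: [0.4727, -0.1857, 0.2039]
tcp_rot: [-2.573, -1.801, 0.002]
contact_force: [0.2, 0.7, -0.5]
opening: 0.0594
grip_force: 0.0
shift [-33.3  30.5   3.9] turn [-0.1  0.  -0. ] t 3.0 [ 0.4727 -0.1857  0.2039] j [-0.45  0.26  1.7  -0.    1.19 -0.1 ]
```

```bash
python3 -m crank '[[[-33,30,4],[0,0,0],0.3],[[-33,30,4],[0,0,0],0.3],[[-33,30,4],[0,0,0],0.3]]'
python3 - <<'E'
from h import *
from plant import get_image
s=get_image("scene");t=get_image("top")
step([.490,-.2275,.102],-20)
for n in("scene","top"):print(n,proj(n,[[.490,-.2275,.178],[.490,-.2275,.133]]))
a=cv2.resize(s[175:305,140:260],(369,400),interpolation=cv2.INTER_CUBIC)
b=cv2.resize(t[175:305,370:490],(369,400),interpolation=cv2.INTER_CUBIC)
cv2.imwrite("pics/g1.png",np.hstack([a,b]))
E
```

```text
time: 3.3
tool_pos: [0.4887, -0.223, 0.2012]
tcp_rot: [-2.571, -1.805, 0.0]
contact_force: [0.5, 0.6, 0.5]
opening: 0.0601
grip_force: 0.0
shift [-4.6  3.  99.7] turn [-0.  -0.   0.2] t 3.4 [ 0.4887 -0.2222  0.2017] j [-0.49  0.32  1.62  0.    1.2  -0.15]
scene [[193.25126177 216.80208922]
 [195.98129256 233.35579589]]
top [[447.02703596 236.69355557]
 [442.12506436 238.4699822 ]]
```

View pics/g1.png

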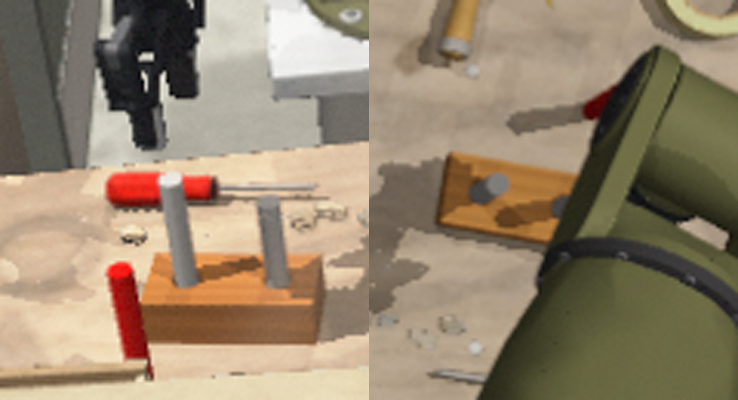

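```bash
python3 -m crank '[[[-4.6,3,40],[0,0,0],0.3],[[-4.6,3,75],[0,0,0],0.3],[[-4.6,3,97],[0,0,0],0.3],[[-4.6,3,97],[0,0,0],0.3],[[-4.6,3,97],[0,0,0],0.5]]'
python3 -m crank '[[[0,0,0],[0,0,0],0.6],[[0,0,0],[0,0,0],1],[[0,0,0],[0,0,0],1],[[0,0,0],[0,0,0],1],[[0,0,0],[0,0,0],1]]' 40
python3 - <<'E'
from h import *
from plant import get_image
s=get_image("scene")
step([.490,-.2275,.25],-20)
print(proj("scene",[[.490,-.2275,.133]]))
cv2.imwrite("pics/g2.png",cv2.resize(s[175:305,140:260],(554,600),interpolation=cv2.INTER_CUBIC))
E
```

```text
time: 3.9
tool_pos: [0.4905, -0.2278, 0.1057]
tcp_rot: [2.569, 1.807, 0.001]
contact_force: [0.1, -0.9, -0.2]
opening: 0.0469
grip_force: 0.0
time: 4.4
tool_pos: [0.4901, -0.2283, 0.1059]
tcp_rot: [2.57, 1.806, 0.0]
contact_force: [-5.2, 3.2, 11.1]
opening: 0.017
grip_force: 38.5
shift [   0.7   -0.3 -144.1] turn [0.  0.  0.2] t 4.45 [ 0.4901 -0.2283  0.1059] j [-0.5   0.45  1.69 -0.    1.   -0.16]
[[195.98129256 233.35579589]]
```

View pics/g2.png

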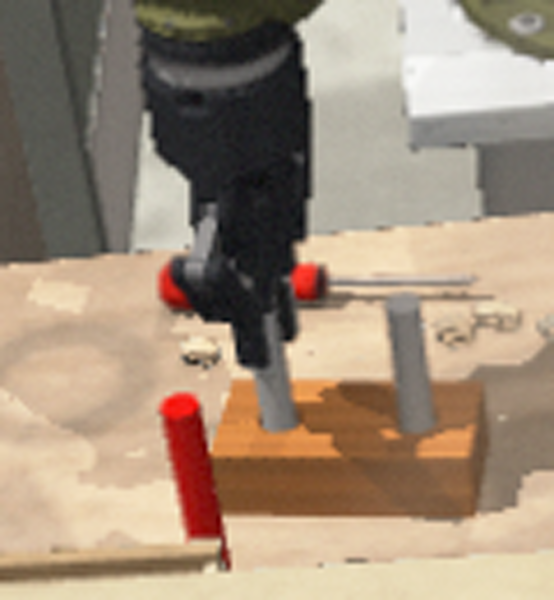

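```bash
python3 -m crank '[[[0,0,-10],[0,0,0],1],[[0,0,-35],[0,0,0],1],[[0,0,-75],[0,0,0],1],[[0,0,-120],[0,0,0],1],[[0,0,-150],[0,0,0],1],[[0,0,-150],[0,0,0],1]]'
python3 - <<'E'
from h import *
step([.529,.280,.255],4.5)
E
```

```text
time: 5.05
tool_pos: [0.4912, -0.2288, 0.26]
tcp_rot: [2.564, 1.802, 0.006]
contact_force: [-0.6, 0.3, -2.9]
opening: 0.0169
grip_force: 39.0
shift [ 491.5 -136.9    3.2] turn [  0.5   0.2 -24.3] t 5.05 [ 0.4912 -0.2288  0.26  ] j [-0.5   0.27  1.54  0.    1.32 -0.16]
```

```bash
python3 -m crank '[[[30,-8,0],[0,0,-2],1],[[75,-21,0],[0,0,-4],1],[[492,-137,2],[0,0,-24.5],1],[[492,-137,2],[0,0,-24.5],1],[[492,-137,2],[0,0,-24.5],1],[[492,-137,2],[0,0,-24.5],1],[[492,-137,2],[0,0,-24.5],1],[[492,-137,2],[0,0,-24.5],1]]' | head -2
python3 - <<'E'
from h import *
step([.529,.280,.258],4.5)
E
```

```text
time: 5.85
tool_pos: [0.5176, 0.1506, 0.2531]
shift [128.   21.9  -4.9] turn [0.  0.  0.2] t 5.85 [0.5176 0.1506 0.2531] j [ 0.22  0.28  1.55 -0.    1.31  0.13]
```

```bash
python3 -m crank '[[[40,6,0],[0,0,0],1],[[75,12,0],[0,0,0],1],[[95,18,0],[0,0,0],1],[[102,20,0],[0,0,0],1],[[102,20,0],[0,0,0],1],[[102,20,0],[0,0,0],1]]' | head -2
python3 - <<'E'
from h import *
step([.529,.280,.2],4.5)
E
```

```text
time: 6.45
tool_pos: [0.5297, 0.2509, 0.253]
shift [29.1  1.7 53. ] turn [-0.   0.   0.2] t 6.45 [0.5297 0.2509 0.253 ] j [ 0.38  0.38  1.41 -0.    1.35  0.3 ]
```

```bash
python3 -m crank '[[[20,1,20],[0,0,0],1],[[29,1.7,50],[0,0,0],1],[[29,1.7,70],[0,0,0],1],[[29,1.7,72],[0,0,0],1],[[29,1.7,72],[0,0,0],1]]' | head -4
python3 - <<'E'
from h import *
from plant import get_image
s=get_image("scene");t=get_image("top")
step([.529,.280,.181],4.5)
for n in("scene","top"):print(n,proj(n,[[.529,.280,.085],[.529,.280,.065]]))
a=cv2.resize(s[205:285,350:450],(500,400),interpolation=cv2.INTER_CUBIC)
b=cv2.resize(t[200:260,210:270],(300,300),interpolation=cv2.INTER_CUBIC)
cv2.imwrite("pics/g3.png",np.hstack([a,np.vstack([b,np.zeros((100,300,3),np.uint8)])]))
E
```

```text
time: 6.95
tool_pos: [0.5293, 0.28, 0.1817]
tcp_rot: [2.13, 2.309, -0.0]
contact_force: [0.4, -0.9, -0.7]
shift [-0.4 -0.7  1.8] turn [ 0.1 -0.   0.1] t 7.05 [0.5296 0.2805 0.1828] j [ 0.43  0.47  1.46 -0.    1.21  0.34]
scene [[418.28697751 238.51657662]
 [417.49139482 245.30119969]]
top [[232.60889745 223.38291085]
 [234.10154133 224.34362952]]
```

View pics/g3.png

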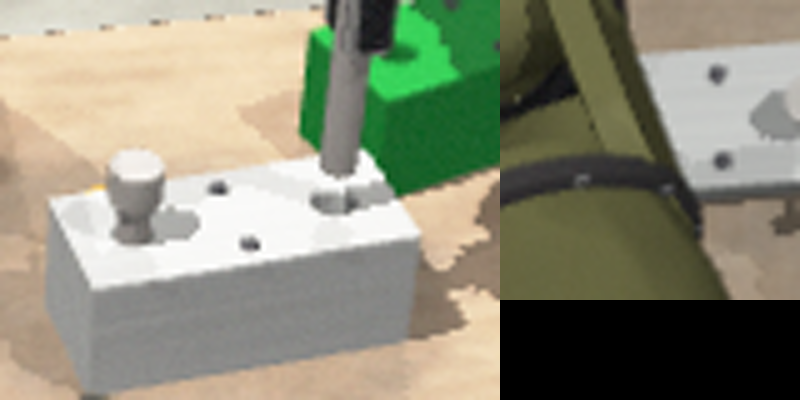

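The foot stands over the socket in the scene view: foot at about (417.4,238), hole at about (416.6,244.6). The offset matches what I predicted, so I'll descend gently.

```bash
python3 -m crank '[[[-0.4,-0.7,12],[0,0,0],1],[[-0.4,-0.7,18],[0,0,0],1],[[-0.4,-0.7,22],[0,0,0],1],[[-0.4,-0.7,26],[0,0,0],1],[[-0.4,-0.7,26],[0,0,0],1]]'
```

```text
time: 7.55
tool_pos: [0.5282, 0.2804, 0.1545]
tcp_rot: [-2.128, -2.31, 0.001]
contact_force: [-0.7, -0.2, -1.0]
opening: 0.017
grip_force: 39.0
```

```bash
python3 -m crank '[[[0,0,5],[0,0,0],1],[[0,0,10],[0,0,0],1],[[0,0,16],[0,0,0],1],[[0,0,22],[0,0,0],1],[[0,0,22],[0,0,0],1]]'
```

```text
time: 8.05
tool_pos: [0.5281, 0.2803, 0.132]
tcp_rot: [-2.128, -2.31, 0.002]
contact_force: [-0.4, 0.2, -1.6]
opening: 0.0171
grip_force: 39.1
```

```bash
python3 -m crank '[[[0,0,7],[0,0,0],1],[[0,0,14],[0,0,0],1],[[0,0,20],[0,0,0],1],[[0,0,23],[0,0,0],1],[[0,0,24],[0,0,0],1],[[0,0,24],[0,0,0],1]]'
```

```text
time: 8.65
tool_pos: [0.528, 0.2804, 0.1087]
tcp_rot: [-2.128, -2.31, 0.001]
contact_force: [-3.7, 0.7, -1.9]
opening: 0.0171
grip_force: 39.5
```

```bash
python3 -m crank '[[[0,0,1.5],[0,0,0],1],[[0,0,3],[0,0,0],1],[[0,0,3],[0,0,0],1],[[0,0,3],[0,0,0],1]]'
```

```text
time: 9.05
tool_pos: [0.5281, 0.2805, 0.106]
tcp_rot: [-2.128, -2.31, 0.001]
contact_force: [-6.2, 0.6, 0.1]
opening: 0.0173
grip_force: 39.8
```

```bash
python3 -m crank '[[[0,-0.8,0],[0,0,0],1],[[0,-0.8,1],[0,0,0],1],[[0,-0.8,1.5],[0,0,0],1],[[0,-0.8,1.5],[0,0,0],1]]'
```

```text
time: 9.45
tool_pos: [0.5279, 0.2805, 0.1059]
tcp_rot: [2.128, 2.31, 0.002]
contact_force: [-6.0, -0.2, 11.4]
opening: 0.0167
grip_force: 40.7
```

```bash
python3 -m crank '[[[0,0,-0.7],[0,0,0],0.75],[[0,0,-0.7],[0,0,0],0.6],[[0,0,-0.7],[0,0,0],0.4],[[0,0,-0.7],[0,0,0],0.3],[[0,0,-0.7],[0,0,0],0.3]]'
python3 -m crank '[[[0,0,-15],[0,0,0],0.3],[[0,0,-45],[0,0,0],0.3],[[0,0,-75],[0,0,0],0.3],[[0,0,-80],[0,0,0],0.3],[[-30,0,-80],[0,0,0],0.3],[[-60,0,-80],[0,0,0],0.3],[[-98,0,-80],[0,0,0],0.3],[[-98,0,-80],[0,0,0],0.3]]'
python3 - <<'E'
from h import *
from plant import get_image
s=get_image("scene");t=get_image("top")
step([.536,.180,.186],4.5)
print(proj('scene',[[.528,.2805,.133],[.536,.18,.105],[.536,.18,.15]]))
a=cv2.resize(s[190:290,350:450],(400,400),interpolation=cv2.INTER_CUBIC)
b=cv2.resize(t[180:280,210:310],(400,400),interpolation=cv2.INTER_CUBIC)
cv2.imwrite("pics/g4.png",np.hstack([a,b]))
E
```

```text
time: 9.95
tool_pos: [0.5276, 0.2804, 0.1053]
tcp_rot: [2.129, 2.311, -0.0]
contact_force: [-1.0, 0.1, -0.1]
opening: 0.0598
grip_force: 0.0
time: 10.75
tool_pos: [0.5359, 0.1794, 0.1858]
tcp_rot: [2.132, 2.307, -0.001]
contact_force: [-0.8, 0.9, 0.5]
opening: 0.0598
grip_force: 0.0
shift [-2.2  0.1 -0.2] turn [ 0.  -0.   0.1] t 10.85 [0.5357 0.1822 0.1858] j [0.26 0.4  1.55 0.   1.19 0.18]
[[420.3255977  221.47132694]
 [377.88493647 237.61830377]
 [378.93466729 221.49610894]]
```

View pics/g4.png

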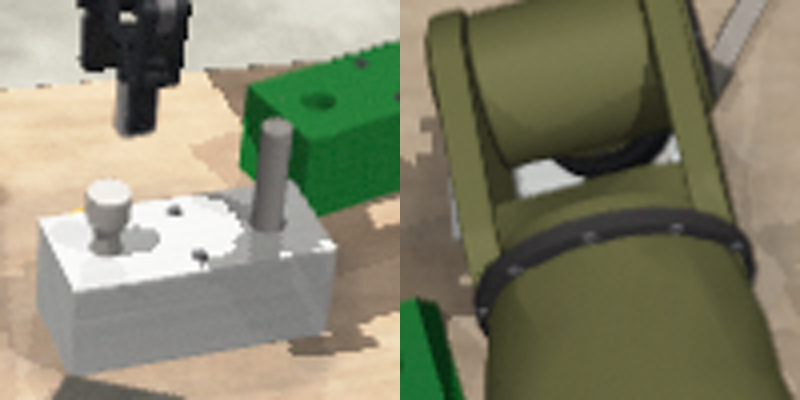

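```bash
python3 -m crank '[[[-1.5,0,30],[0,0,0],0.3],[[-1.5,0,65],[0,0,0],0.3],[[-1.5,0,84],[0,0,0],0.4],[[-1.5,0,88],[0,0,0],0.5],[[-1.5,0,88],[0,0,0],0.6],[[-1.5,0,88],[0,0,0],0.6]]' 20
python3 -m crank '[[[0,0,0],[0,0,0],0.64],[[0,0,0],[0,0,0],0.66]]' 20
```

```text
time: 11.45
tool_pos: [0.5362, 0.1818, 0.0987]
tcp_rot: [2.127, 2.31, 0.003]
contact_force: [-0.1, 0.4, 0.7]
opening: 0.0339
grip_force: 0.0
time: 11.65
tool_pos: [0.536, 0.1814, 0.0983]
tcp_rot: [2.128, 2.31, 0.002]
contact_force: [-0.2, -0.1, 0.1]
opening: 0.0292
grip_force: 0.0
```

```bash
python3 - <<'E'
from h import *
from plant import get_image
s=get_image("scene")
step([.536,.180,.098],4.5)
cv2.imwrite("pics/g5.png",cv2.resize(s[190:290,340:440],(600,600),interpolation=cv2.INTER_CUBIC))
E
```

```text
shift [-1.3 -0.1  0.1] turn [ 0.1 -0.   0.2] t 11.7 [0.5359 0.1813 0.0981] j [ 0.26  0.51  1.62 -0.    1.01  0.18]
```

View pics/g5.png

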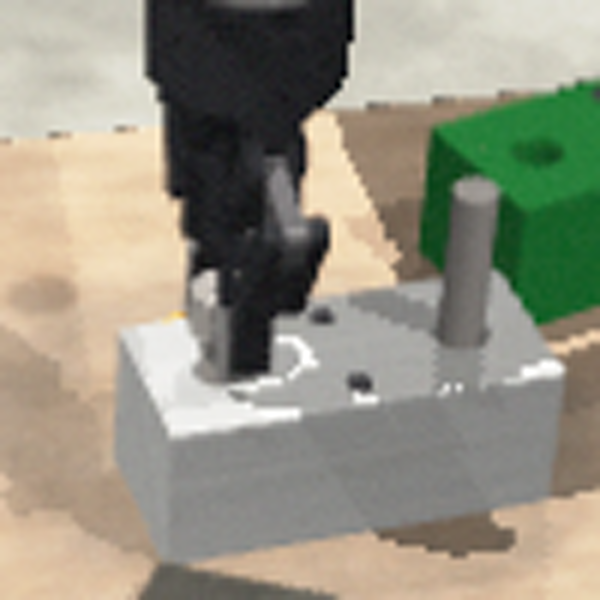

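The tall pin stands home. The jaws straddle the rod head, with the near finger at about (380.5,246), roughly 2 mm towards +y of the head.

```bash
python3 -m crank '[[[-1.8,0,0],[0,0,0],0.66],[[-1.8,0,0],[0,0,0],0.68],[[-1.8,0,0],[0,0,0],0.69],[[-1.8,0,0],[0,0,0],0.7]]' 20
python3 -m crank '[[[0,0,0],[0,0,0],0.71],[[0,0,0],[0,0,0],0.73]]' 20
```

```text
time: 12.1
tool_pos: [0.5358, 0.1794, 0.0974]
tcp_rot: [-2.129, -2.31, 0.0]
contact_force: [-1.0, 0.2, 1.1]
opening: 0.0259
grip_force: 6.0
time: 12.3
tool_pos: [0.5358, 0.1795, 0.0975]
tcp_rot: [-2.129, -2.311, -0.0]
contact_force: [-1.9, -0.5, 1.9]
opening: 0.0256
grip_force: 19.5
```

```bash
python3 -m crank '[[[0,-0.2,0],[0,0,0],0.85],[[0,-0.2,0],[0,0,0],1],[[0,-0.2,0],[0,0,0],1],[[0,-0.2,0],[0,0,0],1]]' 35
python3 -c "
from plant import robot
for i in range(1):
  o=robot.get_obs();print(o['tool_pos'],o['time'])"
python3 -m crank '[[[0,-0.2,-1.5],[0,0,0],1],[[0,-0.2,-4],[0,0,0],1],[[0,-0.2,-8],[0,0,0],1],[[0,-0.2,-10],[0,0,0],1],[[0,-0.2,-10],[0,0,0],1]]'
```

```text
time: 12.7
tool_pos: [0.5357, 0.1794, 0.0975]
tcp_rot: [2.128, 2.31, 0.0]
contact_force: [-0.6, 0.4, 4.9]
opening: 0.0251
grip_force: 34.1
[0.53570234 0.17941955 0.09746877] 12.7
time: 13.2
tool_pos: [0.5356, 0.1794, 0.1077]
tcp_rot: [2.128, 2.31, 0.001]
contact_force: [-0.3, -0.3, -1.8]
opening: 0.0245
grip_force: 34.4
```

```bash
python3 -m crank '[[[0,0,-3],[0,0,0],1],[[0,0,-8],[0,0,0],1],[[0,0,-14],[0,0,0],1],[[0,0,-17],[0,0,0],1],[[0,0,-18],[0,0,0],1],[[0,0,-18],[0,0,0],1],[[0,0,-18],[0,0,0],1]]'
python3 - <<'E'
from h import *
from plant import get_image
z=[]
for i in range(6):
    s=get_image("scene")
    from plant import robot
    z.append(robot.get_obs()['tool_pos'][2])
print(np.round(z,4),np.mean(z))
print(proj('scene',[[.5275,.2805,.133],[.5357,.18,.133]]))
cv2.imwrite("pics/g6.png",cv2.resize(s[190:290,340:440],(600,600),interpolation=cv2.INTER_CUBIC))
E
```

```text
time: 13.9
tool_pos: [0.5353, 0.1794, 0.1252]
tcp_rot: [-2.129, -2.31, 0.0]
contact_force: [-0.3, -0.5, -2.7]
opening: 0.025
grip_force: 34.4
[0.1251 0.1251 0.1251 0.1252 0.1252 0.1252] 0.1251750483372235
[[420.26214792 221.34777111]
 [378.50284316 227.58738023]]
```

View pics/g6.png

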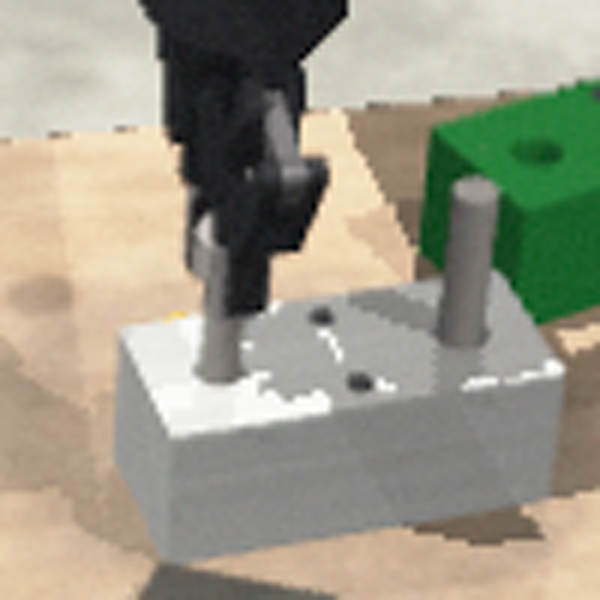

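The rod is up 27.7 mm. The stem shows under the head at (377,247), the block and pin haven't moved (pin top at about (419,221)), and I'll add the last 0.3 mm.

```bash
python3 -m crank '[[[0,0,-0.3],[0,0,0],1],[[0,0,-0.3],[0,0,0],1],[[0,0,-0.3],[0,0,0],1]]'
python3 -c "
from plant import robot
print(robot.get_obs()['tool_pos']);print(robot.hand_in())"
```

```text
time: 14.5
tool_pos: [0.5354, 0.1794, 0.1257]
tcp_rot: [2.129, 2.311, 0.0]
contact_force: [0.1, 0.6, -1.7]
opening: 0.0246
grip_force: 34.4
[0.53544432 0.17938599 0.12567801]
the job is handed in; nothing more can be done
None
```

I stood the tall pin fully home in the block's socket and let go, then drew the stop rod up about 28 mm (28.2 mm by the arm's own reading); I handed in at 14.5 s with the arm still holding it, no verdict came back, and block and short pin looked unmoved in the views I took.

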